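# Find the wing cap that threads onto the wheel stand

## Task

One of the three wing caps on the rubber mat fits the threaded stud of the tilted wheel stand; try them on the stud until you find the one that screws down and holds. Screw that cap clockwise fully home against the wheel, with its wing lined up with the two white ribs on the hub, and stand the other two mouth down on the mat again. Leave the meter, bottle and cup where they are.

Things in the scene. Friction and masses are not known exactly. Their poses are not given: they have to be found in the camera images.
- wheel: Cleaning robot's drive wheel, fixed on the stand, face up but leaning 25 degrees to the stand's front: black tyre 110 mm across, 36 mm thick, grey hub 92 mm. Origin: centre of the hub face, where a cap's rim seats, 130 mm above the bench. z: outward along the stud; x: along two white ribs (32 to 45 mm from the axis, one each side), the wing's line when home, x or -x alike.
- stud_tip (a point): Tip of the fixed steel stud, 30 mm out from the hub face on the wheel's z axis. Core 28 mm across, its last 9 mm tapering to 18; coarse right-hand thread, two starts, 40 mm over the crests, 36 mm advance per turn, 7 mm thick ridges that begin 24.5 mm above the hub face. About 3 mm clearance all round in a cap's bore. Nothing of stud, wheel or stand turns or gives.
- start (a point): On the axis, 9 mm above the hub face: where the fitting cap's rim starts its last quarter turn, wing crosswise to the ribs (+90 degrees about the wheel's z from home). Put on squarely in that yaw it drops straight to 6 mm and has free play up to 11 mm; a clockwise quarter turn (seen from outside) takes it down 9 mm to home, rim on the hub, wing over the ribs. It binds about 20 degrees further.
- stand: Grey service stand fixed to the bench, base plate 160 x 150 x 12 mm, with an inclined post that carries the wheel; its front is -x of its frame, about towards the robot. Origin: on the bench, straight below the hub centre.
- cap_a: White nylon wing cap, alike outside to the other two: skirt 58 mm across, 38 mm high, open below; on it an upright wing 70 long, 12 thick, 34 mm high (0.1 to 0.16 kg). Origin: centre of the mouth's rim, z up, x along the wing. Starts mouth down on the mat. Grip it by the wing.
- cap_b: White nylon wing cap, alike outside to the other two: skirt 58 mm across, 38 mm high, open below; on it an upright wing 70 long, 12 thick, 34 mm high (0.1 to 0.16 kg). Origin: centre of the mouth's rim, z up, x along the wing. Starts mouth down on the mat. The three differ inside only: one has the stud's thread; one a wrong pitch, which drops on as far as the fitting one, then jams when turned.
- cap_c: White nylon wing cap, alike outside to the other two: skirt 58 mm across, 38 mm high, open below; on it an upright wing 70 long, 12 thick, 34 mm high (0.1 to 0.16 kg). Origin: centre of the mouth's rim, z up, x along the wing. Starts mouth down on the mat. One (any of the three) has the wrong number of threads: it stops on top of the thread, rim 15 mm or more from the hub.
- mat: Black rubber mat fixed to the bench, 300 x 270 x 4 mm; origin at the centre of its underside, x along the 300 mm side. The rejected caps must stand on it.
- meter: Red hand multimeter lying on the bench, 180 x 85 x 35 mm; origin at the centre of its underside. To be left alone.
- flux: Blue bottle, 44 mm across, 110 mm high, standing; origin at the centre of its foot. To be left alone.
- cup: Paper cup, 70 mm across, 75 mm high, standing; origin at the centre of its foot. To be left alone.
Mind the look-alikes: they are no part of the job. What is shaped like the cap_b but orange is not meant. What is shaped like the cap_c but purple is not meant.

How it is judged:
On the way:
1. a cap has been brought onto the stud (distance between any of cap_a, cap_b, cap_c and stud_tip below 0.032 m), for 0.1 s.
At the end, for the whole second after the job is handed in: The fitting cap is screwed home on the stud: its rim within 3 mm of the hub face and 4 mm of the axis, square within 7 degrees, wing within 20 degrees of the ribs, at rest. The other two caps stand upright (within 6 degrees), mouth down on the mat, at rest ((((x of cap_a in the frame of wheel between -0.004 and 0.004 m and y of cap_a in the frame of wheel between -0.004 and 0.004 m and z of cap_a in the frame of wheel between -0.003 and 0.003 m and angle between the z axis of cap_a and the z axis of wheel, either way round below 0.12 rad and angle between the x axis of cap_a and the x axis of wheel, either way round below 0.35 rad and linear speed of cap_a below 0.02 m/s) and (z of cap_b in the frame of mat between 0 and 0.01 m and x of cap_b in the frame of mat between -0.15 and 0.15 m and y of cap_b in the frame of mat between -0.135 and 0.135 m and angle between cap_b's own z axis and vertical below 0.1 rad and linear speed of cap_b below 0.02 m/s) and (z of cap_c in the frame of mat between 0 and 0.01 m and x of cap_c in the frame of mat between -0.15 and 0.15 m and y of cap_c in the frame of mat between -0.135 and 0.135 m and angle between cap_c's own z axis and vertical below 0.1 rad and linear speed of cap_c below 0.02 m/s)) or ((x of cap_b in the frame of wheel between -0.004 and 0.004 m and y of cap_b in the frame of wheel between -0.004 and 0.004 m and z of cap_b in the frame of wheel between -0.003 and 0.003 m and angle between the z axis of cap_b and the z axis of wheel, either way round below 0.12 rad and angle between the x axis of cap_b and the x axis of wheel, either way round below 0.35 rad and linear speed of cap_b below 0.02 m/s) and (z of cap_a in the frame of mat between 0 and 0.01 m and x of cap_a in the frame of mat between -0.15 and 0.15 m and y of cap_a in the frame of mat between -0.135 and 0.135 m and angle between cap_a's own z axis and vertical below 0.1 rad and linear speed of cap_a below 0.02 m/s) and (z of cap_c in the frame of mat between 0 and 0.01 m and x of cap_c in the frame of mat between -0.15 and 0.15 m and y of cap_c in the frame of mat between -0.135 and 0.135 m and angle between cap_c's own z axis and vertical below 0.1 rad and linear speed of cap_c below 0.02 m/s)) or ((x of cap_c in the frame of wheel between -0.004 and 0.004 m and y of cap_c in the frame of wheel between -0.004 and 0.004 m and z of cap_c in the frame of wheel between -0.003 and 0.003 m and angle between the z axis of cap_c and the z axis of wheel, either way round below 0.12 rad and angle between the x axis of cap_c and the x axis of wheel, either way round below 0.35 rad and linear speed of cap_c below 0.02 m/s) and (z of cap_a in the frame of mat between 0 and 0.01 m and x of cap_a in the frame of mat between -0.15 and 0.15 m and y of cap_a in the frame of mat between -0.135 and 0.135 m and angle between cap_a's own z axis and vertical below 0.1 rad and linear speed of cap_a below 0.02 m/s) and (z of cap_b in the frame of mat between 0 and 0.01 m and x of cap_b in the frame of mat between -0.15 and 0.15 m and y of cap_b in the frame of mat between -0.135 and 0.135 m and angle between cap_b's own z axis and vertical below 0.1 rad and linear speed of cap_b below 0.02 m/s)))); the robot touches nothing.
It fails at once if a bystander (meter, bottle or cup) is moved by more than 40 mm (distance of any of meter, flux, cup from where it was at the start of the episode above 0.04 m).
It also fails if it takes over 72 s, if anything falls off the work surface, if the arm or the gripper's body presses on something with over 40 N, if the wrist force passes 120 N, or if a joint passes its speed limit or range.

## Robot

A 6-joint arm with a two-finger parallel gripper is mounted at the origin on the work surface. World frame = base frame: x ahead of the robot, y to its left, z up, the work surface at z = 0. Lengths are in m, angles in rad, forces in N, time in s.
With the tool pointing down it reaches from about 0.25 to 0.775 m from the base axis. Payload 4 kg.
Tool frame: the origin (TCP) lies midway between the tips of the shut fingers; the grasp point (between the pads) lies 19 mm behind it; z points along the fingers, y is the line along which they close (so a half turn about z gives the same grasp; the last joint's range is limited). The gripper opens to 94 mm and grips with 3 to 60 N. Pads are 16 mm wide; open, the fingers measure 119 mm over their backs; the gripper's body (75 mm by 177 mm) begins 78 mm behind the grasp point.
Start: joints at [1.097, 0.087, 1.371, -0, 1.684, -0.103], TCP at [0.199, 0.513, 0.206] pointing down, gripper open.
Joint ranges: [-3.1, 3.1], [-0.76, 2.03], [0.27, 2.55], [-1.08, 4.22], [0.17, 2.65], [-2.57, 2.57]. Speed limits (rad/s): [2.79, 2.79, 3.14, 3.14, 3.14, 3.14].

## Interface

Orientations are given as [roll, pitch, yaw] about the fixed x, y, z axes, in that order (R = Rz(yaw) Ry(pitch) Rx(roll)).
In Python, from bench import get_obs, snapshot, close_job gives the robot as it stands. The module is installed in compiled form; this text tells all that it offers.
- The arm moves only by the tool drive_tool, never from a script. Its argument "commands" is a list of rows, each a list of 6 numbers: the shift along the tool's x, y, z in units of 0.04 m (1.0 is 0.04 m), then the turn, a rotation vector about the tool's x, y, z in units of 0.1 rad (1.0 is 0.1 rad). In form: [[dx, dy, dz, wx, wy, wz], ...]. A call has 1 to 20 rows; each row shifts and turns the commanded pose from where the row before left it, along the tool's axes as they then stand; what a row does not reach is not made up. A row lasts 1/8 s, in which the tool goes at most 62.5 mm and 10.7 degrees, less where a joint would pass 70% of its speed; a pose out of reach is approached as far as the arm can. A call with a number of a shift or a turn outside -1 to 1 is refused whole. A call with a gripper value outside its range is refused whole. "gripper" is the closure, from 0 (fully open) to 1 (shut), set as the call begins (left out, the last holds). The fingers move at their own pace and stop on an object; the grip force is fixed at half the most. Time passes only in rows, so rows that do not move let the fingers close. It gives the time, the measured TCP pose, the force, the opening and the grip force at its end, in the units of the state.
- get_obs(): the state, without advancing time (a new reading comes with each control period).
- snapshot(name): name is "scene" or "side" or "wrist"; returns a dict with "image" (384x512x3 uint8, blue, green, red), "range_z" (384x512 float32, m along the optical axis (not along the pixel's ray), 0 where there is no reading), "fx", "fy", "cx", "cy" (pixels), "rvec" (rotation vector, rad) and "tvec" (3), from world to camera coordinates, as OpenCV has them. Camera axes: x right, y down, z forward; pixel columns grow to the right and rows downward; lengths in m; the calibration is good to about 2 mm. A picture is of the moment at which its call begins.
- close_job(): hands the job in; it is judged then, once.
The state is a dict: "time": time; "joint_positions": joint angles; "qvel": joint speeds; "joint_torque": joint torques, N m; "tool_pos": TCP position; "ee_rot": TCP orientation; "wrist_force": force on the tool from outside, world axes, zero at the start; "wrist_torque": the same for the moment, N m; "width": finger opening in m; "finger_force": force on a finger pad.
Only numpy, scipy, OpenCV 4.12 (cv2) and the standard library are available. Lean on these libraries where they do the work, as an engineer would, in place of code of your own. Each camera call takes 0.05 s, during which the arm holds its last target. There are 200 camera calls.

## Working session

There is one attempt and no reset: what is moved stays moved. The work goes in short steps, Python scripts to look and compute and a tool call to move; the robot and the scene stay as the last step left them, time stands still between calls to the robot, and variables do not carry over. Pictures are saved under pics/ and viewed, at most 10 in all, crops included, and the job is handed in when it is done.

Besides the shell and the picture viewer there is one more tool, called after "Emit:" by a JSON object that holds its "method" and its "body", one argument or row to a line. drive_tool: Moves the arm, as the interface text tells. Its arguments: {"type":"object","properties":{"commands":{"type":"array"},"gripper":{"type":"number"}},"required":["commands"]}

```bash
mkdir -p pics
cat > h.py <<'E'
import numpy as np,cv2
from scipy.spatial.transform import Rotation as R
from bench import get_obs,snapshot
def cloud(s):
    z=s["range_z"];v,u=np.indices(z.shape)
    c=np.stack([(u-s["cx"])/s["fx"]*z,(v-s["cy"])/s["fy"]*z,z],-1)
    M=cv2.Rodrigues(np.array(s["rvec"],float))[0]
    return (c-np.array(s["tvec"]).ravel())@M
def shot(n,f=None):
    s=snapshot(n)
    if f: cv2.imwrite("pics/"+f,s["image"])
    return s
E
python3 - <<'E'
from h import *
import pickle
a=shot("scene");b=shot("side")
pickle.dump((a,b),open("s.pkl","wb"))
cv2.imwrite("pics/a.png",a["image"]);cv2.imwrite("pics/b.png",b["image"])
o=get_obs();print(o)
for s in(a,b):
    M=cv2.Rodrigues(np.array(s["rvec"]))[0];print(-M.T@np.array(s["tvec"]).ravel(),M[2])
E
```

```text
{'time': 0.1, 'joint_positions': array([ 1.09688221e+00,  8.78979548e-02,  1.37206285e+00,  1.97159691e-06,
        1.68357819e+00, -1.03087524e-01]), 'qvel': array([-0.0011321 , -0.00036978, -0.00443148, -0.00194494, -0.00084948,
        0.00045486]), 'joint_torque': array([ 2.58618580e-03, -3.41249299e+01, -3.03302908e+01,  7.19348830e-02,
        3.03190097e-02, -8.43905946e-05]), 'tool_pos': array([0.1990926 , 0.51219354, 0.20443242]), 'ee_rot': array([-3.13965685e+00, -2.02237267e-04,  2.77076608e+00]), 'wrist_force': array([-0.30356229, -0.08140631,  0.35060399]), 'wrist_torque': array([-0.01897485,  0.00246192, -0.00712083]), 'finger_force': 0.0, 'width': 0.09380387966845985}
[0.96747647 0.66955329 1.11796886] [-0.31498898 -0.51288246 -0.7985822 ]
[ 0.21715362 -0.7275718   1.00108736] [ 0.27696454  0.60870787 -0.74348193]
```

View pics/a.png

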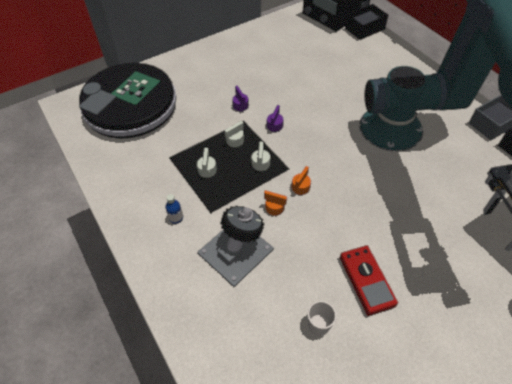

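View pics/b.png

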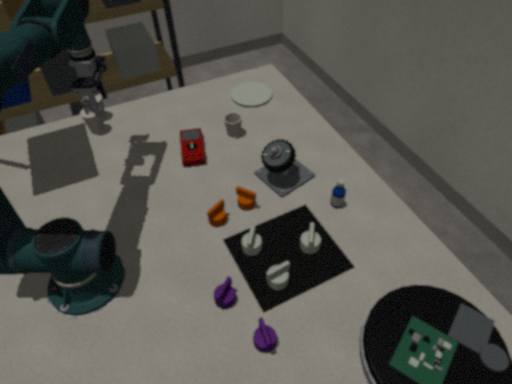

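The white caps are on the mat at scene pixels (207,163), (235,135) and (261,158). The orange ones at (302,182) and (274,203) and the purple ones at (240,100) and (275,120) are look-alikes lying off the mat. The wheel is at (243,222). Next I'll measure these and check a crop.

```bash
cat > m.py <<'E'
from h import *
import pickle
a,b=pickle.load(open("s.pkl","rb"))
for nm,s in(("scene",a),("side",b)):
    P=cloud(s);I=s["image"].astype(int);hsv=cv2.cvtColor(s["image"],cv2.COLOR_BGR2HSV)
    box=(abs(P[...,0]-.45)<.45)&(abs(P[...,1])<.5)&(s["range_z"]>0)
    dark=(I.max(-1)<50)&(P[...,2]<.012)&box
    n,l,st,c=cv2.connectedComponentsWithStats(dark.astype(np.uint8))
    for i in range(1,n):
        if st[i,4]>800:
            p=P[l==i];r=cv2.minAreaRect(p[:,:2].astype(np.float32));print(nm,"dark",c[i],r,p[:,2].mean())
    w=(hsv[...,1]<60)&(I.max(-1)>90)&(P[...,2]>.03)&(P[...,2]<.09)&box
    n,l,st,c=cv2.connectedComponentsWithStats(w.astype(np.uint8))
    for i in range(1,n):
        if st[i,4]>40:
            p=P[l==i];t=p[p[:,2]>.058]
            if len(t)<8: continue
            q=t[:,:2];m=q.mean(0);U,S,V=np.linalg.svd(q-m,full_matrices=False);d=(q-m)@V[0]
            print(nm,"cap",c[i].round(),st[i,4],"mean",m,"mid",m+V[0]*(d.max()+d.min())/2,"len",np.ptp(d),"yaw",np.degrees(np.arctan2(V[0,1],V[0,0])),p[:,2].max())
E
python3 m.py
python3 - <<'E'
from h import *
import pickle
a,b=pickle.load(open("s.pkl","rb"))
f=lambda i,x,y,w,h:cv2.resize(i[y:y+h,x:x+w],(400,300),interpolation=cv2.INTER_CUBIC)
o=np.hstack([np.vstack([f(a["image"],170,110,140,105),f(a["image"],190,190,100,75)]),np.vstack([f(b["image"],220,200,140,105),f(b["image"],240,125,100,75)])])
cv2.imwrite("pics/c.png",o)
for s in(a,b):
    P=cloud(s);m=(P[...,2]>.1)&(P[...,2]<.2)&(P[...,0]>.3)&(P[...,0]<.8)&(abs(P[...,1])<.35)
    n,l,st,c=cv2.connectedComponentsWithStats(m.astype(np.uint8))
    for i in range(1,n):
        if st[i,4]>50: p=P[l==i];print(c[i],st[i,4],p.mean(0),p.min(0),p.max(0))
E
```

```text
scene dark [226.00335329 169.19688623] ((0.5576928853988647, -0.16488337516784668), (0.29142525792121887, 0.26266276836395264), 1.9635263681411743) 0.003951427113955445
scene cap [235. 132.] 263 mean [ 0.49101532 -0.2349127 ] mid [ 0.49034527 -0.23499188] len 0.0685798209522536 yaw 6.739680148475201 0.08138104412089124
scene cap [261. 156.] 251 mean [ 0.47416972 -0.09903199] mid [ 0.47261628 -0.10134715] len 0.0688708578351797 yaw 56.13897314477986 0.07986058760541072
scene cap [206. 162.] 266 mean [ 0.63142839 -0.1713555 ] mid [ 0.62918392 -0.17471312] len 0.07185294752729394 yaw 56.23844119321067 0.08059432683884483
scene cap [321. 314.] 381 mean [0.63074174 0.41652265] mid [0.63326943 0.41866951] len 0.06975092178760978 yaw 40.34260581576375 0.0791429669041708
side dark [287.55903248 257.36755751] ((0.5536779165267944, -0.1676158607006073), (0.2943525016307831, 0.26481378078460693), 2.041199207305908) 0.004343232506292083
side cap [235. 118.] 79 mean [0.63757492 0.42058631] mid [0.63088979 0.41977525] len 0.06908180421761605 yaw -173.0825610504492 0.08130501970843829
side cap [310. 237.] 263 mean [ 0.6256618  -0.18028983] mid [ 0.62698529 -0.17819592] len 0.06935769583539374 yaw -122.295473194598 0.07912781198958488
side cap [248. 237.] 148 mean [ 0.4671517  -0.10884269] mid [ 0.46869132 -0.10671709] len 0.06771092942797757 yaw -125.91669084153553 0.0803302621178039
side cap [277. 268.] 112 mean [ 0.48535348 -0.24068326] mid [ 0.48601777 -0.24060865] len 0.06603892192583505 yaw -173.59182540933776 0.07988212199754575
[241.79983593 223.44872847] 1219 [0.67863474 0.12802858 0.13429041] [0.61518613 0.05555417 0.10013477] [0.72808383 0.17460348 0.16196229]
[278.74418605 154.92209302] 860 [0.66446619 0.10284696 0.12965143] [0.61207711 0.05667618 0.10002921] [0.72328298 0.17028753 0.16146965]
```

View pics/c.png

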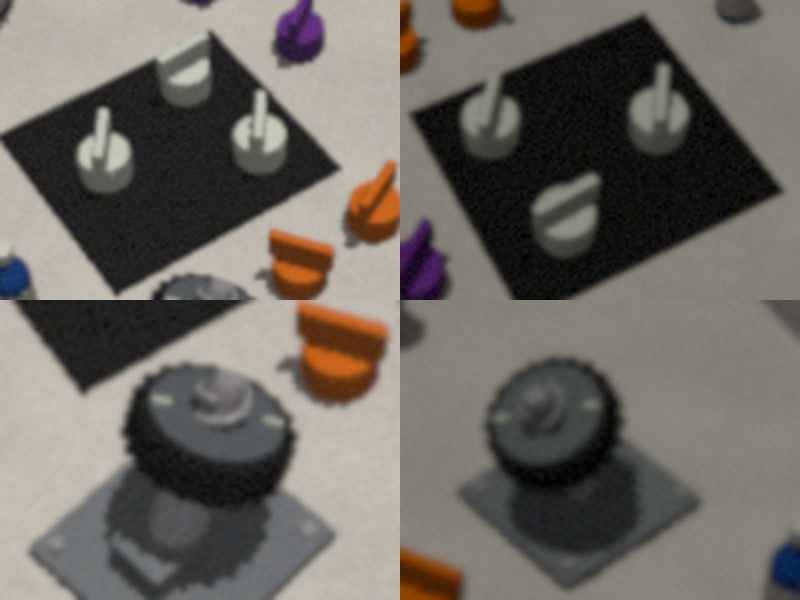

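The crop confirms three white caps on the mat, and shows the two ribs: scene (230,215) and (258,220), side (265,154) and (287,151). Now the wheel's pose.

```bash
cat >> h.py <<'E'
def eul(T): return R.from_euler("xyz",T)
def rows(pt,Rt,n,p0=None,R0=None):
    o=get_obs() if p0 is None else None
    p0=np.array(o["tool_pos"]) if p0 is None else p0
    R0=eul(o["ee_rot"]) if R0 is None else R0
    w=(R0.inv()*Rt).as_rotvec()/n
    M=sum((R0*R.from_rotvec(w*k)).as_matrix() for k in range(n))
    d=np.linalg.solve(M,np.array(pt)-p0)
    print(n,"x",np.r_[d/.04,w/.1].round(2).tolist())
def wheel(P,I,c0,rad=.046,verbose=1):
    # plane fit to hub face by iterating in known band, white ribs in 32..45 mm
    z=np.array([-np.sin(np.radians(25)),0,np.cos(np.radians(25))]);c=np.array(c0,float)
    for k in range(6):
        d=P-c;h=d@z;r=np.linalg.norm(d-h[...,None]*z,axis=-1)
        m=(abs(h)<(.012 if k<2 else .004))&(r<.044)&(r>.024)
        q=P[m];cc=q.mean(0);z=np.linalg.svd(q-cc,full_matrices=False)[2][2];z*=np.sign(z[2])
        c=c-((c-cc)@z)*z
    d=P-c;h=d@z;r=np.linalg.norm(d-h[...,None]*z,axis=-1)
    g=I.min(-1).astype(float);med=np.median(g[m])
    w=((abs(h)<.006)&(r<.056)&(r>.022)&(g>med+30)).astype(np.uint8)
    n,l,st,ce=cv2.connectedComponentsWithStats(w)
    print("plane z",z,"tilt",np.degrees(np.arccos(z[2])),"med",med)
    for i in range(1,n):
        if st[i,4]>3: print(ce[i].round(1),st[i,4],P[l==i].mean(0))
    return c,z
E
python3 - <<'E'
from h import *
import pickle
for s in pickle.load(open("s.pkl","rb")):
    P=cloud(s);wheel(P,s["image"],[.67,.115,.13])
    I=s["image"].astype(int)
    m=(P[...,2]>.009)&(P[...,2]<.016)&(abs(P[...,0]-.69)<.14)&(abs(P[...,1]-.12)<.14)
    print(cv2.minAreaRect(P[m][:,:2].astype(np.float32)))
E
```

```text
plane z [-0.41013    -0.09880655  0.90665906] tilt 24.95233444628261 med 86.0
[230.2 214.4] 9 [0.69228414 0.09247537 0.14222438]
[257.8 219.8] 9 [0.63312746 0.13382612 0.12026664]
((0.6639031171798706, 0.11538661271333694), (0.2424621433019638, 0.15181106328964233), 13.657231330871582)
plane z [-0.39967146 -0.09888076  0.91130967] tilt 24.31302961172091 med 66.0
[287.5 150.5] 4 [0.69344854 0.0975603  0.14129948]
((0.7009792923927307, 0.1207752674818039), (0.1616014540195465, 0.1501268744468689), 13.236922264099121)
```

```bash
cat >> h.py <<'E'
C=np.array([.6627,.1132,.131]);Z=np.array([-.411,-.098,.906]);X=np.array([.785,-.548,.292])
def fr():
    z=Z/np.linalg.norm(Z);x=X-(X@z)*z;x/=np.linalg.norm(x);return x,np.cross(z,x),z
def Rstart():
    x,y,z=fr();return R.from_matrix(np.stack([y,x,-z],1))
E
python3 -c "
from h import *
rows(C+.17*fr()[2],Rstart(),16)"
```

```text
16 x [-0.94, 0.4, -0.15, -0.31, -0.03, 1.08]
```

```bash
python3 -c "
from h import *
rows(C+.17*fr()[2],Rstart(),20)"
```

```text
20 x [-0.75, 0.33, -0.12, -0.25, -0.02, 0.87]
```

Emit:
{"method": "drive_tool", "body": {
  "commands": [
    [-0.75,0.33,-0.12,-0.25,-0.02,0.87],
    [-0.75,0.33,-0.12,-0.25,-0.02,0.87],
    [-0.75,0.33,-0.12,-0.25,-0.02,0.87],
    [-0.75,0.33,-0.12,-0.25,-0.02,0.87],
    [-0.75,0.33,-0.12,-0.25,-0.02,0.87],
    [-0.75,0.33,-0.12,-0.25,-0.02,0.87],
    [-0.75,0.33,-0.12,-0.25,-0.02,0.87],
    [-0.75,0.33,-0.12,-0.25,-0.02,0.87],
    [-0.75,0.33,-0.12,-0.25,-0.02,0.87],
    [-0.75,0.33,-0.12,-0.25,-0.02,0.87],
    [-0.75,0.33,-0.12,-0.25,-0.02,0.87],
    [-0.75,0.33,-0.12,-0.25,-0.02,0.87],
    [-0.75,0.33,-0.12,-0.25,-0.02,0.87],
    [-0.75,0.33,-0.12,-0.25,-0.02,0.87],
    [-0.75,0.33,-0.12,-0.25,-0.02,0.87],
    [-0.75,0.33,-0.12,-0.25,-0.02,0.87],
    [-0.75,0.33,-0.12,-0.25,-0.02,0.87],
    [-0.75,0.33,-0.12,-0.25,-0.02,0.87],
    [-0.75,0.33,-0.12,-0.25,-0.02,0.87],
    [-0.75,0.33,-0.12,-0.25,-0.02,0.87]
  ]
}}

```text
time: 2.6
tool_pos: [0.5881, 0.0939, 0.2877]
ee_rot: [2.828, -0.312, 1.045]
wrist_force: [0.9, -0.6, -0.6]
width: 0.0941
finger_force: 0.0
```

Run:
```python
from h import *
s=shot("wrist","w1.png");P=cloud(s)
o=get_obs();print(o["joint_positions"].round(3),o["tool_pos"],(eul(o["ee_rot"]).inv()*Rstart()).as_rotvec())
M=cv2.Rodrigues(np.array(s["rvec"]))[0];print("cam",-M.T@np.array(s["tvec"]).ravel(),M[2])
wheel(P,s["image"],C)
```

```text
[ 0.003 -0.15   1.505  0.095  1.359  0.582] [0.58748392 0.09056725 0.28755333] [ 0.00432931  0.0024825  -0.0166988 ]
cam [0.54715944 0.13356857 0.47086175] [ 0.2872867  -0.10126084 -0.95247708]
plane z [-0.4112658  -0.09953558  0.90606463] tilt 25.032945411620762 med 96.0
[287.6 177.6] 43 [0.69278155 0.09327818 0.14357512]
[225.6 179.5] 43 [0.63181766 0.13440367 0.12077965]
```

View pics/w1.png

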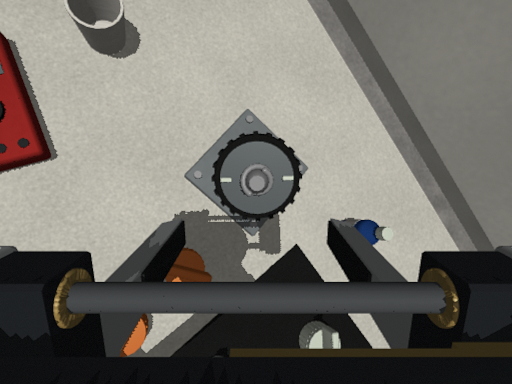

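The wheel is seen clean: ribs at (226,180) and (288,178), centred at (257,179). That gives a centre at (0.662, 0.114, 0.132) and a tilt of 25.0°, as described. Next I'll hover over the nearest cap, at scene (261,158).

```bash
cat >> h.py <<'E'
C=np.array([.6623,.1138,.1313]);Z=np.array([-.411,-.0990,.906]);X=np.array([.792,-.534,.296])
def down(yaw): return R.from_euler("xyz",[np.pi,0,yaw])
def capw(P,c0,zmin=.066):
    m=(P[...,2]>zmin)&(P[...,2]<.085)&(np.hypot(P[...,0]-c0[0],P[...,1]-c0[1])<.06)
    q=P[m];r=cv2.minAreaRect(q[:,:2].astype(np.float32))
    b=cv2.boxPoints(r);e=[b[1]-b[0],b[2]-b[1]];e=max(e,key=np.linalg.norm)
    print("cap",r[0],r[1],"yaw",np.arctan2(e[1],e[0]),"zmax",np.percentile(q[:,2],95),len(q));return r[0]
E
python3 -c "
from h import *
rows([.473,-.101,.18],down(.98),10)"
```

```text
10 x [-0.6, -0.01, 0.17, 0.3, -0.32, 0.01]
```

Emit:
{"method": "drive_tool", "body": {
  "commands": [
    [-0.6,-0.01,0.17,0.3,-0.32,0.01],
    [-0.6,-0.01,0.17,0.3,-0.32,0.01],
    [-0.6,-0.01,0.17,0.3,-0.32,0.01],
    [-0.6,-0.01,0.17,0.3,-0.32,0.01],
    [-0.6,-0.01,0.17,0.3,-0.32,0.01],
    [-0.6,-0.01,0.17,0.3,-0.32,0.01],
    [-0.6,-0.01,0.17,0.3,-0.32,0.01],
    [-0.6,-0.01,0.17,0.3,-0.32,0.01],
    [-0.6,-0.01,0.17,0.3,-0.32,0.01],
    [-0.6,-0.01,0.17,0.3,-0.32,0.01],
    [0,0,0,0,0,0]
  ]
}}

```text
time: 4.03
tool_pos: [0.4756, -0.0999, 0.1804]
ee_rot: [3.141, 0.002, 0.986]
wrist_force: [0.3, -0.1, -0.4]
width: 0.094
finger_force: 0.0
```

Run:
```python
from h import *
s=shot("wrist","w2.png");P=cloud(s)
o=get_obs();print(o["joint_positions"].round(3),o["tool_pos"],o["ee_rot"])
c=capw(P,[.473,-.101])
capw(P,[.629,-.175]);
rows([*c,.046],down(.98),8)
```

```text
[-3.210e-01 -5.000e-02  1.559e+00 -1.000e-03  1.632e+00  2.630e-01] [ 0.47609307 -0.09921955  0.18097405] [3.14000167e+00 1.07177852e-03 9.87023302e-01]
cap (0.46966826915740967, -0.10469742119312286) (0.06895381212234497, 0.01198693085461855) yaw 0.9477866 zmax 0.07686395476099728 766
cap (0.6282112002372742, -0.1757192611694336) (0.06894665211439133, 0.012319555506110191) yaw 0.98413575 zmax 0.07673208366934747 1094
8 x [-0.03, -0.01, 0.42, 0.0, 0.0, 0.01]
```

View pics/w2.png

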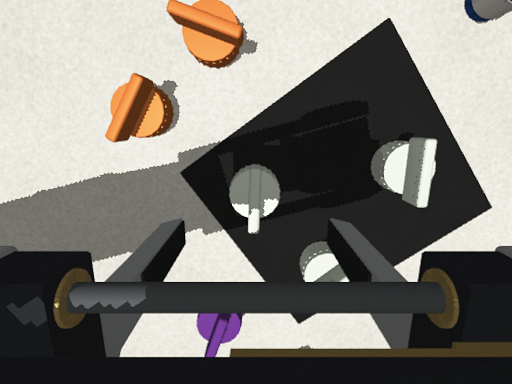

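The white cap is below the gripper at (254,195), with its wing measuring 69 x 12 mm as described. Next I descend and grip.

Emit:
{"method": "drive_tool", "body": {
  "commands": [
    [-0.026,-0.007,0.42,0,0,0.05],
    [-0.026,-0.007,0.42,0,0,0.05],
    [-0.026,-0.007,0.42,0,0,0.05],
    [-0.026,-0.007,0.42,0,0,0.05],
    [-0.026,-0.007,0.42,0,0,0.05],
    [-0.026,-0.007,0.42,0,0,0.05],
    [-0.026,-0.007,0.42,0,0,0.05],
    [-0.026,-0.007,0.42,0,0,0.05],
    [0,0,0,0,0,0],
    [0,0,0,0,0,0]
  ]
}}

```text
time: 5.32
tool_pos: [0.4703, -0.1049, 0.0473]
ee_rot: [3.138, 0.001, 0.948]
wrist_force: [-0.2, -0.6, -0.1]
width: 0.094
finger_force: 0.0
```

Emit:
{"method": "drive_tool", "body": {
  "commands": [
    [0,0,0,0,0,0],
    [0,0,0,0,0,0],
    [0,0,0,0,0,0],
    [0,0,0,0,0,0]
  ],
  "gripper": 1
}}

```text
time: 5.82
tool_pos: [0.4699, -0.1048, 0.0471]
ee_rot: [3.139, 0.001, 0.948]
wrist_force: [0.3, 0.3, -0.3]
width: 0.0575
finger_force: 0.0
```

Emit:
{"method": "drive_tool", "body": {
  "commands": [
    [0,0,0,0,0,0],
    [0,0,0,0,0,0],
    [0,0,0,0,0,0],
    [0,0,0,0,0,0],
    [0,0,0,0,0,0],
    [0,0,0,0,0,0],
    [0,0,-0.3,0,0,0],
    [0,0,-0.6,0,0,0],
    [0,0,-0.7,0,0,0],
    [0,0,-0.7,0,0,0]
  ]
}}

```text
time: 7.08
tool_pos: [0.4696, -0.1045, 0.1404]
ee_rot: [3.139, 0.001, 0.948]
wrist_force: [-0.6, 0.3, -0.9]
width: 0.0118
finger_force: 30.0
```

Run:
```python
from h import *
o=get_obs();print(o["tool_pos"],o["width"],o["finger_force"])
rows(C+(.043+.055)*fr()[2],Rstart(),10)
rows(C+(.043+.055)*fr()[2],Rstart(),12)
```

```text
[ 0.46964795 -0.1044652   0.14041152] 0.01178647902658939 29.99954581260681
10 x [0.67, 0.05, -0.1, -0.3, 0.32, -0.08]
12 x [0.56, 0.04, -0.08, -0.25, 0.27, -0.06]
```

Emit:
{"method": "drive_tool", "body": {
  "commands": [
    [0,0,-0.6,0,0,0],
    [0,0,-0.6,0,0,0],
    [0.56,0.04,-0.08,-0.25,0.27,-0.06],
    [0.56,0.04,-0.08,-0.25,0.27,-0.06],
    [0.56,0.04,-0.08,-0.25,0.27,-0.06],
    [0.56,0.04,-0.08,-0.25,0.27,-0.06],
    [0.56,0.04,-0.08,-0.25,0.27,-0.06],
    [0.56,0.04,-0.08,-0.25,0.27,-0.06],
    [0.56,0.04,-0.08,-0.25,0.27,-0.06],
    [0.56,0.04,-0.08,-0.25,0.27,-0.06],
    [0.56,0.04,-0.08,-0.25,0.27,-0.06],
    [0.56,0.04,-0.08,-0.25,0.27,-0.06],
    [0.56,0.04,-0.08,-0.25,0.27,-0.06],
    [0.56,0.04,-0.08,-0.25,0.27,-0.06],
    [0,0,0,0,0,0],
    [0,0,0,0,0,0]
  ]
}}

```text
time: 9.07
tool_pos: [0.6216, 0.1053, 0.2647]
ee_rot: [2.818, -0.305, 1.072]
wrist_force: [-0.4, -0.2, -0.6]
width: 0.0113
finger_force: 30.0
```

```bash
cat >> h.py <<'E'
def st(h,n=6,a=0,L=.043):
    o=get_obs();x,y,z=fr();F=np.stack([x,y,z],1);d=np.array(o["tool_pos"])-C
    e=(Rstart().inv()*eul(o["ee_rot"])).as_rotvec()
    print("wheel xyz of rim mm",((d@F-[0,0,L])*1e3).round(1),"rot err deg",np.degrees(e).round(1),"F",(np.array(o["wrist_force"])@F).round(1),"j6",o["joint_positions"][5].round(3),"w",o["width"].round(4))
    rows(C+(L+h)*z,Rstart()*R.from_rotvec([0,0,a]),n)
E
python3 - <<'E'
from h import *
st(.035,3);st(.012,6)
s=shot("wrist");cv2.imwrite("pics/w3.png",s["image"])
E
```

```text
Traceback (most recent call last):
  File "h.py", line 53, in st
    print("wheel xyz of rim mm",((d@F-[0,0,L])*1e3).round(1),"rot err deg",np.degrees(e).round(1),"F",(np.array(o["wrist_force"])@F).round(1),"j6",o["joint_positions"][5].round(3),"w",o["width"].round(4))
                                                                                                                                                                                        ^^^^^^^^^^^^^^^^
AttributeError: 'float' object has no attribute 'round'
```

```bash
sed -i 's/o\["width"\].round(4)/round(o["width"],4)/' h.py
python3 - <<'E'
from h import *
st(.035,3);st(.012,6)
s=shot("wrist");cv2.imwrite("pics/w3.png",s["image"])
E
```

```text
wheel xyz of rim mm [12.4 14.1 95.5] rot err deg [-0.3  0.1  0.2] F [-0.4 -0.5 -0.4] j6 0.574 w 0.0113
3 x [-0.12, -0.1, 0.5, 0.02, -0.01, -0.01]
wheel xyz of rim mm [12.4 14.1 95.5] rot err deg [-0.3  0.1  0.2] F [-0.4 -0.5 -0.4] j6 0.574 w 0.0113
6 x [-0.06, -0.05, 0.35, 0.01, -0.0, -0.0]
```

View pics/w3.png

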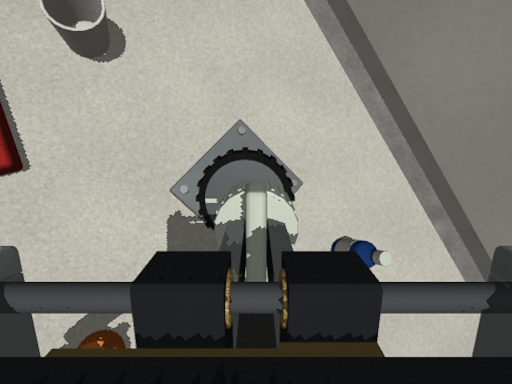

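The cap is held upright by its wing at (257,215), with the wheel behind it. Next I align on the axis.

Emit:
{"method": "drive_tool", "body": {
  "commands": [
    [-0.12,-0.1,0.48,0.02,-0.01,-0.01],
    [-0.12,-0.1,0.48,0.02,-0.01,-0.01],
    [-0.12,-0.1,0.48,0.02,-0.01,-0.01],
    [0,0,0,0,0,0],
    [0,0,0,0,0,0]
  ]
}}

```text
time: 9.75
tool_pos: [0.6299, 0.1055, 0.2052]
ee_rot: [2.822, -0.303, 1.074]
wrist_force: [-0.1, -0.7, -1.6]
width: 0.012
finger_force: 30.0
```

```bash
python3 -c "
from h import *
st(.012,6)"
```

```text
wheel xyz of rim mm [ 1.   0.3 38.1] rot err deg [ 0. -0.  0.] F [-0.2 -1.1 -1.3] j6 0.558 w 0.012
6 x [-0.0, -0.0, 0.11, -0.0, 0.0, -0.0]
```

Emit:
{"method": "drive_tool", "body": {
  "commands": [
    [0,-0.03,0.12,0,0,0],
    [0,0,0.12,0,0,0],
    [0,0,0.12,0,0,0],
    [0,0,0.1,0,0,0],
    [0,0,0.1,0,0,0],
    [0,0,0.05,0,0,0],
    [0,0,0,0,0,0]
  ]
}}

```text
time: 10.62
tool_pos: [0.6387, 0.1086, 0.1823]
ee_rot: [2.823, -0.302, 1.074]
wrist_force: [0.2, -0.2, -1.0]
width: 0.0117
finger_force: 30.0
```

```bash
python3 -c "
from h import *
st(.009,4)"
```

```text
wheel xyz of rim mm [-0.6  0.1 13.4] rot err deg [ 0.1 -0.  -0. ] F [-0.  -0.4 -1. ] j6 0.56 w 0.0117
4 x [-0.0, 0.0, 0.03, -0.0, 0.0, 0.0]
```

Free at 13.4 mm, so this cap's thread count is right. Next down to 9 mm and a first third of the turn.

Emit:
{"method": "drive_tool", "body": {
  "commands": [
    [0,0.01,0.06,0,0,0],
    [0,0,0.05,0,0,0],
    [0,0,0,0,0,0],
    [0,0,0.014,0,0,0.98],
    [0,0,0.014,0,0,0.98],
    [0,0,0.014,0,0,0.98],
    [0,0,0.014,0,0,0.98],
    [0,0,0,0,0,0]
  ]
}}

```text
time: 11.62
tool_pos: [0.6416, 0.1091, 0.1762]
ee_rot: [2.964, -0.399, 0.671]
wrist_force: [0.8, 1.6, -2.4]
width: 0.012
finger_force: 30.0
```

```bash
python3 -c "
from h import *
st(.0,12,1.57);print(get_obs()['wrist_torque']@np.stack(fr(),1))"
```

```text
wheel xyz of rim mm [-0.4  0.   6.7] rot err deg [ 0.1 -0.  22.4] F [-0.9  1.  -2.7] j6 0.95 w 0.012
12 x [0.0, 0.0, 0.01, -0.0, 0.0, 0.98]
[-0.28079916  0.28907938 -0.00475838]
```

Little force so far; turning on.

Emit:
{"method": "drive_tool", "body": {
  "commands": [
    [0,0,0.014,0,0,0.98],
    [0,0,0.014,0,0,0.98],
    [0,0,0.014,0,0,0.98],
    [0,0,0.014,0,0,0.98]
  ]
}}

```text
time: 12.12
tool_pos: [0.6424, 0.11, 0.1742]
ee_rot: [-3.141, -0.435, 0.24]
wrist_force: [1.0, 1.6, -2.7]
width: 0.0117
finger_force: 30.0
```

```bash
python3 -c "
from h import *
st(.0,8,1.57);print(get_obs()['wrist_torque']@np.stack(fr(),1))"
```

```text
wheel xyz of rim mm [-0.8  0.6  4.5] rot err deg [ 0.1 -0.  45. ] F [-0.9  1.  -3. ] j6 1.345 w 0.0117
8 x [0.0, 0.0, 0.01, -0.0, 0.0, 0.98]
[-0.01272545  0.48866049  0.00629016]
```

Emit:
{"method": "drive_tool", "body": {
  "commands": [
    [0,0,0.014,0,0,0.98],
    [0,0,0.014,0,0,0.98],
    [0,0,0.014,0,0,0.98],
    [0,0,0.014,0,0,0.98],
    [0,0,0,0,0,0]
  ]
}}

```text
time: 12.75
tool_pos: [0.6436, 0.1099, 0.1722]
ee_rot: [-2.968, -0.402, -0.183]
wrist_force: [2.1, 1.9, -3.0]
width: 0.0117
finger_force: 30.0
```

```bash
python3 -c "
from h import *
st(.0,4,1.57);print(get_obs()['wrist_torque']@np.stack(fr(),1))"
```

```text
wheel xyz of rim mm [-0.4  0.4  2.2] rot err deg [ 0.1 -0.  67.2] F [-0.3  1.7 -3.8] j6 1.733 w 0.0117
4 x [0.0, 0.0, 0.01, -0.0, 0.0, 0.99]
[ 0.08759339  0.41437594 -0.01003383]
```

Emit:
{"method": "drive_tool", "body": {
  "commands": [
    [0,0,0.014,0,0,0.98],
    [0,0,0.014,0,0,0.98],
    [0,0,0.014,0,0,0.98],
    [0,0,0.014,0,0,0.98],
    [0,0,0.02,0,0,0.1],
    [0,0,0,0,0,0]
  ]
}}

```text
time: 13.5
tool_pos: [0.6449, 0.1096, 0.17]
ee_rot: [-2.823, -0.303, -0.599]
wrist_force: [0.6, -0.4, -2.6]
width: 0.012
finger_force: 30.0
```

```bash
python3 -c "
from h import *
st(.0,4,1.57);print(get_obs()['wrist_torque']@np.stack(fr(),1))
s=shot('wrist')
cv2.imwrite('pics/w4.png',s['image']); P=cloud(s);wheel(P,s['image'],C)
for n in('scene','side'):shot(n,n+'1.png')"
python3 - <<'E'
import cv2,numpy as np
f=lambda i,x,y,w,h:cv2.resize(i[y:y+h,x:x+w],(400,300),interpolation=cv2.INTER_CUBIC)
a=cv2.imread("pics/scene1.png");b=cv2.imread("pics/side1.png");w=cv2.imread("pics/w4.png")
cv2.imwrite("pics/d.png",np.hstack([f(a,190,170,100,75),f(w,156,100,200,150)]))
E
```

```text
wheel xyz of rim mm [ 0.1  0.1 -0.4] rot err deg [-0.  -0.  90.3] F [-0.1 -0.8 -2.6] j6 2.135 w 0.012
4 x [-0.0, 0.0, -0.0, 0.0, 0.0, -0.01]
[-0.01806061  0.24556108  0.05442285]
plane z [-0.41543182 -0.09600446  0.90454383] tilt 25.238085336900173 med 111.0
[255.9 164.5] 127 [0.69299389 0.09325427 0.1433194 ]
```

View pics/d.png

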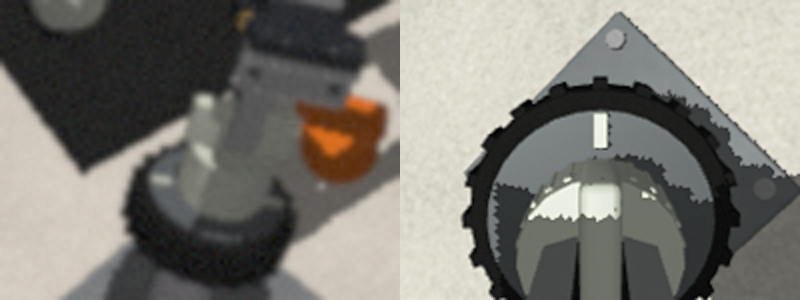

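The cap's rim lies against the hub and its wing points at the rib, at crop (600,130). I'll press lightly to check that it is seated.

Emit:
{"method": "drive_tool", "body": {
  "commands": [
    [0,0,0.04,0,0,0],
    [0,0,0.03,0,0,0],
    [0,0,0,0,0,0]
  ]
}}

```text
time: 14.02
tool_pos: [0.6455, 0.1095, 0.1689]
ee_rot: [-2.823, -0.303, -0.601]
wrist_force: [-6.9, -2.8, 5.6]
width: 0.0118
finger_force: 30.0
```

```bash
python3 -c "
from h import *
st(.0,4,1.57)"
```

```text
wheel xyz of rim mm [ 0.3 -0.  -1.6] rot err deg [-0.  -0.1 90.4] F [-2.3 -3.8  8.2] j6 2.137 w 0.0118
4 x [-0.0, -0.0, -0.01, 0.0, 0.0, -0.02]
```

Firm contact, 8 N against the hub. Releasing and backing off.

Emit:
{"method": "drive_tool", "body": {
  "commands": [
    [0,0,-0.03,0,0,0],
    [0,0,0,0,0,0],
    [0,0,0,0,0,0],
    [0,0,0,0,0,0],
    [0,0,0,0,0,0],
    [0,0,0,0,0,0],
    [0,0,0,0,0,0],
    [0,0,0,0,0,0],
    [0,0,-0.3,0,0,0],
    [0,0,-0.5,0,0,0],
    [0,0,-0.7,0,0,0],
    [0,0,-0.7,0,0,0],
    [0,0,-0.7,0,0,0],
    [0,0,0,0,0,0],
    [0,0,0,0,0,0]
  ],
  "gripper": 0
}}

```text
time: 15.9
tool_pos: [0.5976, 0.0984, 0.2734]
ee_rot: [-2.822, -0.302, -0.602]
wrist_force: [-0.8, 0.4, -0.3]
width: 0.094
finger_force: 0.0
```

Run:
```python
from h import *
s=shot('wrist','w5.png');P=cloud(s);wheel(P,s['image'],C)
x,y,z=fr();F=np.stack([x,y,z],1);q=(P-C)@F
m=(q[...,2]>.062)&(q[...,2]<.085)&(np.hypot(q[...,0],q[...,1])<.05)
t=q[m];print("top",np.percentile(t[:,2],[5,50,95]),cv2.minAreaRect(t[:,:2].astype(np.float32)),len(t))
m=(q[...,2]>.03)&(q[...,2]<.045)&(np.hypot(q[...,0],q[...,1])<.05)
t=q[m];print("skirt top",np.median(t[:,2]),cv2.minEnclosingCircle(t[:,:2].astype(np.float32)))
print(get_obs()["wrist_force"])
```

```text
plane z [-0.41256652 -0.09833517  0.90560425] tilt 25.095211254431124 med 110.0
[255.8 150.4] 52 [0.69330055 0.09294377 0.14340189]
top [0.06818877 0.06981704 0.0710727 ] ((-0.0009631849825382233, 0.0006542280316352844), (0.010857120156288147, 0.06958775967359543), 89.31096649169922) 844
skirt top 0.0361398622959297 ((0.0021453076042234898, -9.547968511469662e-05), 0.03173704445362091)
[ 0.2000709  -0.35896638 -0.23333305]
```

View pics/w5.png

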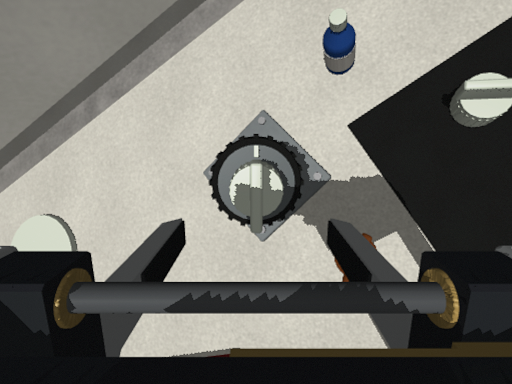

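The picture shows the cap flat on the hub at (257,185). The wing is in line with the rib at (256,150), within 1° and about 1 mm, and the wing top is at seated height. The other two caps were never touched. Handing in.

```bash
python3 -c "
from bench import close_job
print(close_job())"
```

```text
the job is handed in; nothing more can be done
None
```

The first cap I tried screwed fully home with its wing in line with the ribs, so I left the other two standing untouched on the mat and handed the job in at about 16 s; no verdict came back.

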